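# Pin the jar gate of the inclined mixer

## Robot

A 7-joint arm with a two-finger parallel gripper is mounted at the origin on the work surface. World frame = base frame: x ahead of the robot, y to its left, z up, the work surface at z = 0. Lengths are in mm, angles in rad, forces in N, time in s.
With the tool pointing down it reaches from about 350 to 900 mm from the base axis. Payload 7.2 kg.
Tool frame: the origin (TCP) lies midway between the tips of the shut fingers; the grasp point (between the pads) lies 19 mm behind it; x points along the fingers, z is the direction in which the jaws open and shut, and the axes are right-handed (so a half turn about x gives the same grasp; the last joint's range is limited). The gripper opens to 85 mm and grips with 20 to 120 N. Pads are 22 mm wide; open, the fingers measure 114 mm over their backs; the gripper's body (76 mm by 85 mm) begins 54 mm behind the grasp point. The pads swing forward as they close: fully open they stand 13 mm farther back than shut.
Start: joints at [1.21, 0.411, -0.013, 1.596, 0.006, 1.134, -0.082], TCP at [180.384, -598.406, 231.297] pointing down, gripper open.
Joint ranges: [-2.95, 2.95], [-0.29, 1.99], [-1.47, 1.44], [0.14, 2.54], [-1.03, 4.17], [0.13, 1.85], [-2.86, 2.86]. Speed limits (rad/s): [2.39, 2.39, 3.01, 3.01, 3.14, 3.14, 3.14].

## Interface

Orientations are given as [roll, pitch, yaw] about the fixed x, y, z axes, in that order (R = Rz(yaw) Ry(pitch) Rx(roll)).
In Python, from bench import observe, vision, robot gives the robot as it stands. The module is installed in compiled form; this text tells all that it offers.
- The arm moves only by the tool apply_moves, never from a script. Its argument "commands" is text: rows parted by semicolons, each of 5 numbers parted by spaces: the closure, from 0 (fully open) to 1 (shut), then the shift along the world's x, y, z in units of 25 mm (1.0 is 25 mm), then the turn about the world's z in units of 5 degrees (1.0 is 5 degrees). A call has 1 to 10 rows; each row shifts and turns the commanded pose from where the row before left it; what a row does not reach is not made up. A row lasts 1/12 s, in which the tool goes at most 41.7 mm and 7.16 degrees, less where a joint would pass 70% of its speed; a pose out of reach is approached as far as the arm can. A call is refused whole if a number of a shift passes 1 or a number of a turn 1, either way. A call with a gripper value outside its range is refused whole. The fingers move at their own pace and stop on an object; "grip_force" is the grip in N (left out, the last holds). Time passes only in rows, so rows that do not move let the fingers close. It gives the time, the measured TCP pose, the force and the opening at its end, in the units of the state.
- observe(): the state, without advancing time (a new reading comes with each control period).
- vision.read_camera(name): name is "scene" or "top"; returns a dict with "frame" (480x640x3 uint8, red, green, blue), "fx", "fy", "cx", "cy" (pixels), "origin" and "orientation" of the camera in the world. Camera axes: x right, y down, z forward; pixel columns grow to the right and rows downward; lengths in mm; the calibration is good to about 2 mm. A picture is of the moment at which its call begins. There is no depth.
- robot.job_done(): hands the job in, once; it reports no verdict.
Trained networks look in the newest picture that a camera, given by its name, has taken for a name from the list of things; names that differ only in an ending like _2 or _b are one class to them, and where a whole thing is asked for, a point or a joint stands for the part that bears it (a point fixed in the world has none). Each returns a list of dicts, best first, with "p" (0 to 1); they miss things now and then, are a little off and sometimes report something else, mostly with a low value. They report only what shows in the picture. A call takes as long as a camera call. They do not tell look-alikes from the thing itself.
- vision.regions_of(camera, target): "pixels" (480x640 bool, what is visible of it).
- vision.landmark_of(camera, target): "position" ([x, y, z] in mm, in world coordinates, good to about 4 mm: a listed point, or the origin of a listed thing).
The state is a dict: "clock": time; "joints": joint angles; "qd": joint speeds; "effort": joint torques, N m; "position": TCP position; "tool_rot": TCP orientation; "ft_force": force on the tool from outside, world axes, zero at the start; "wrist_torque": the same for the moment, N m; "gripper_width": opening from 0.0 (shut) to 1.0 (fully open).
Only numpy, scipy, OpenCV 4.12 (cv2) and the standard library are available. Lean on these libraries where they do the work, as an engineer would, in place of code of your own. Each camera call takes 0.05 s, during which the arm holds its last target. There are 200 camera calls.

## Task

Get the sample jar in the inclined mixer ready to run: swing the hinged gate shut around the jar, then take the retaining pin out of the small rack and push it through the gate and its clevis until its shoulder is home on the upper clevis cheek. Leave the jar seated and everything else where it is, and let go of the pin.

Things in the scene. Friction and masses are not known exactly. Their poses are not given: they have to be found in the camera images.
- mixer: Inclined jar mixer, fixed to the bench: white plinth 230 x 190 x 32 mm, silver motor drum, jar cradle on top. Origin under the plinth's centre, z up, x from front to back (roughly away from the robot). The cradle leans 30 degrees towards -x: the jar's top is nearer the robot than its foot, and its uphill side faces away from the robot.
- cradle: Steel jar cradle on the mixer. Origin at the centre of the platen under the jar; z axis along the jar (30 degrees from vertical), x uphill (away from the robot), y level. The jar's axis is this z axis. The hinge is on the jar's +y side, the clevis on its -y side; the gate closes round its uphill (+x) side. The top of the jar's cap is at z = 119 mm (cap radius 32 mm).
- pin_hole (a point): Mouth of the pin hole: centre, on the outer face of the clevis's upper cheek, at (1, -64, 99) mm in the cradle's frame. Own axes parallel to the cradle's: z points out of the hole along its axis. Hole 13 mm across. Two cheeks 28 mm (x) by 34 mm (y), open towards +x: along own z they span 0 to -8 and -22 to -30 mm, joined on the -x side.
- gate (a joint): Angle (rad) of the hinged gate, a curved steel band 20 mm high: 0 = shut on its stop, tongue fully in the clevis and its 14 mm hole in line with the clevis holes; up to 1.3 = wide open, swung uphill. Turns about the line through gate_hinge along the cradle's z, positive anticlockwise from above. A stiff hinge (0.07 N m, under 2 N of push at the end): stays where it is left.
- gate_hinge (a point): Point on the gate's hinge axis at mid-height of the gate, at (0, 52, 84) mm in the cradle's frame; own axes parallel to the cradle's.
- gate_push (a point): Centre of the flat outer face of the end block at the gate's free end, where it is pushed to shut the gate. Block 36 mm wide, 24 mm high, 12 mm thick; the tongue (10 mm thick) sticks out behind it. Own x = outward normal of the face, turning with the gate; z = the cradle's z. With the gate shut it lies at (34, -64, 84) mm in the cradle's frame.
- pin_grip (a point): The retaining pin, loose: a point on its round grey handle 30 mm above the underside of its steel shoulder; own z up along the pin. Handle 18 mm across, from 5 to 50 mm above that underside; shoulder 24 mm across, 5 mm thick; shank 10 mm across and 46 mm long below it, the last 9 mm tapered to a 4 mm nose. About 70 g. Stands upright in the rack.
- pin: The same retaining pin; origin at the centre of the underside of its shoulder, z up along the pin. With the pin home this point lies at pin_hole.
- rack: Small fixed white rack (150 x 56 mm, its top plate 60 to 68 mm above the bench) with two holes of 13 mm at +42 and -42 mm along its own x axis; origin under its centre. The pin and the nut driver hang in it, in either order.
- driver_center (a point): Nut driver with a fat grey handle (diameter 28 mm, 70 mm high above the rack), standing in the other hole of the rack; the point is half-way up the handle. Leave alone.
- jar_center (a point): The loaded sample jar (68 mm diameter, 119 mm high with its dark cap), loose, leaning in the inclined cradle; the point is half-way up on its axis. Must stay seated.
- jar_seat (a point): Where jar_center belongs when the jar is seated in the cradle (fixed to the mixer).
- jar_b_center (a point): Another sample jar of the same kind standing on the bench, half-way up. Leave alone.
- jar_c_center (a point): Another sample jar of the same kind standing on the bench, half-way up. Leave alone.
- vial_a_center (a point): Small vial (28 mm diameter, 62 mm high) in the white tray, half-way up. Leave alone.
- vial_b_center (a point): Small vial in the white tray, half-way up. Leave alone.
- beaker_center (a point): Glass beaker (68 mm diameter, 90 mm high), half-way up. Leave alone.
- washbottle_center (a point): White bottle (64 mm diameter, 180 mm high), half-way up. Leave alone.
- spatula_center (a point): Flat steel spatula, 190 mm long, lying on the bench; its middle. Leave alone.
There are look-alikes about, which are no part of the job. What is shaped like the part that bears jar_center but purple is not meant.

How it is judged:
By the outcome, as a careful person would: the job done as asked, in the order asked, and still so for the second after the job is handed in, with the robot touching nothing.
It also fails if it takes over 58 s, if anything falls off the work surface, if the arm or the gripper's body presses on something with over 40 N, if the wrist force passes 120 N, or if a joint passes its speed limit or range.

## Working session

There is one attempt and no reset: what is moved stays moved. The work goes in short steps, Python scripts to look and compute and a tool call to move; the robot and the scene stay as the last step left them, time stands still between calls to the robot, and variables do not carry over. Pictures are saved under pics/ and viewed, about 8 in all and at most 12, crops included, and the job is handed in when it is done.

Besides the shell and the picture viewer there is one more tool, called after "Call:" as name(argument=value, ...), one argument or row to a line, values as JSON. apply_moves: Moves the arm, as the interface text tells. Its arguments: {"type":"object","properties":{"commands":{"type":"string"},"grip_force":{"type":"number"}},"required":["commands"]}

```bash
mkdir -p pics
cat > h.py <<'E'
import numpy as np, cv2
from scipy.spatial.transform import Rotation as R
from bench import observe, vision, robot
np.set_printoptions(precision=1,suppress=True)
def cam(n,f=None):
    c=vision.read_camera(n)
    if f: cv2.imwrite('pics/'+f,c['frame'][:,:,::-1])
    return c
def camR(c):
    o=np.array(c['orientation'],float)
    if o.shape==(3,3): return o
    return R.from_euler('xyz',o).as_matrix() if o.size==3 else R.from_quat(o).as_matrix()
def proj(c,P):
    p=(np.atleast_2d(P)-c['origin'])@camR(c)
    return np.c_[c['fx']*p[:,0]/p[:,2]+c['cx'],c['fy']*p[:,1]/p[:,2]+c['cy']]
def lm(n,t,k=3):
    try: return [(np.round(d['position'],1).tolist(),round(d['p'],2)) for d in vision.landmark_of(n,t)[:k]]
    except Exception as e: return repr(e)
E
python3 - <<'E'
from h import *
print(observe())
for n in ('scene','top'):
    c=cam(n,n+'0.png'); print(n,c['origin'],c['orientation'],c['fx'],c['cx'],c['cy'])
    for t in ['mixer','cradle','pin_hole','gate_hinge','gate_push','pin_grip','pin','rack','driver_center','jar_center','jar_seat']: print(t,lm(n,t))
print(observe()['clock'])
E
```

```text
{'clock': 0.0, 'joints': array([ 1.2,  0.4, -0. ,  1.6,  0. ,  1.1, -0.1]), 'qd': array([ 0., -0.,  0., -0.,  0.,  0., -0.]), 'effort': array([ -0. , -60.1,   0.7, -29.9,   0. ,   0. ,  -0. ]), 'position': array([ 180.2, -597.9,  230.4]), 'tool_rot': array([-3.1,  1.6,  1.9]), 'ft_force': array([-0.2, -0.9,  0.1]), 'wrist_torque': array([ 0., -0., -0.]), 'gripper_width': 1.0002738331605352}
scene [1240.8 -493.4 1012.8] [-2.4  0.   0.8] 576.4078216739409 314.07253424767896 231.19457434020904
mixer [([621.3, 33.0, 1.5], 0.61)]
cradle [([603.2, 29.1, 118.7], 0.97)]
pin_hole [([554.4, -29.4, 207.0], 0.67), ([739.4, -337.0, 61.2], 0.62), ([538.4, 323.8, 66.2], 0.25)]
gate_hinge [([570.6, 82.6, 190.3], 0.78)]
gate_push [([639.0, -0.6, 241.5], 0.9)]
pin_grip [([535.0, 322.5, 96.7], 0.45), ([606.6, 31.1, 118.1], 0.33)]
pin [([537.6, 324.2, 67.2], 0.64)]
rack [([497.9, 330.6, -2.5], 0.6)]
driver_center [([455.9, 334.0, 103.4], 0.83)]
jar_center [([732.7, -178.5, 32.5], 0.76), ([577.1, 30.8, 173.4], 0.66), ([851.7, -53.6, 29.6], 0.59)]
jar_seat [([578.6, 28.0, 173.0], 0.84), ([737.9, -332.6, 60.9], 0.23)]
top [ 523.7   81.5 1363.8] [-3.1 -0.  -1.5] 546.83093860581 312.7910473521165 238.83800128284594
mixer [([621.9, 27.4, -0.9], 0.79)]
cradle [([604.6, 31.1, 120.6], 0.81)]
pin_hole [([553.9, -31.6, 205.9], 0.64), ([603.3, 29.0, 120.2], 0.23)]
gate_hinge [([569.0, 83.9, 188.4], 0.79)]
gate_push [([644.4, 2.6, 241.3], 0.9)]
pin_grip [([536.0, 324.9, 95.1], 0.64), ([577.1, 35.8, 171.3], 0.6)]
pin [([537.4, 320.8, 69.5], 0.56), ([568.1, 83.2, 191.2], 0.35)]
rack [([500.4, 327.7, -2.7], 0.81)]
driver_center [([457.1, 336.7, 102.5], 0.54)]
jar_center [([854.3, -50.6, 34.0], 0.81), ([578.5, 32.8, 172.3], 0.69), ([730.4, -181.0, 28.2], 0.67)]
jar_seat [([568.7, 84.7, 187.1], 0.29)]
1.2
```

View pics/scene0.png

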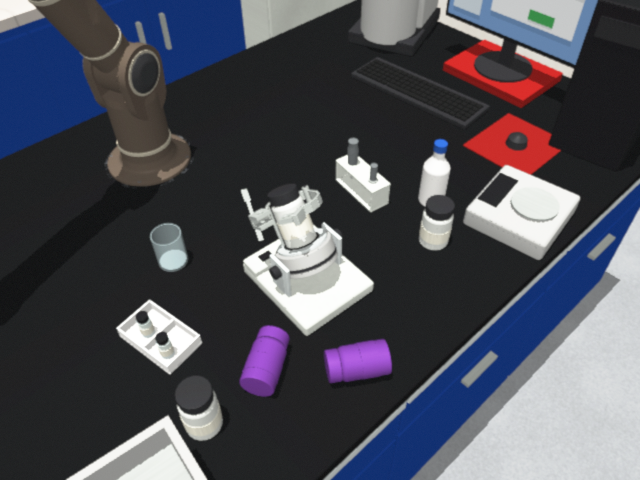

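View pics/top0.png

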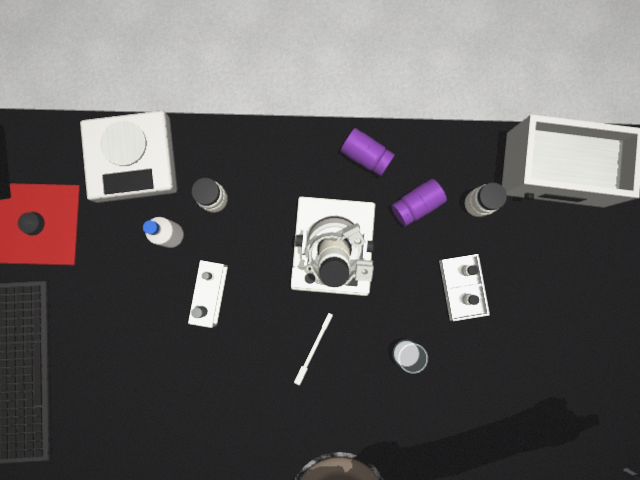

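Run:
```python
from h import *
# fit cradle pose: origin + yaw, 30deg lean toward -x
loc={'o':[0,0,0],'h':[1,-64,99],'g':[0,52,84],'j':[0,0,59.5]}
obs=[('o',[603.2,29.1,118.7]),('o',[604.6,31.1,120.6]),('h',[554.4,-29.4,207]),('h',[553.9,-31.6,205.9]),('g',[570.6,82.6,190.3]),('g',[569,83.9,188.4]),('j',[577.1,30.8,173.4]),('j',[578.5,32.8,172.3]),('j',[578.6,28,173])]
from scipy.optimize import least_squares
def T(p): return R.from_euler('z',p[3])*R.from_euler('y',-np.pi/6)
f=lambda p: np.concatenate([T(p).apply(loc[k])+p[:3]-o for k,o in obs])
s=least_squares(f,[604,30,119,0]); print(s.x,'yaw',s.x[3],'rms',np.sqrt(np.mean(s.fun**2)))
Rm=T(s.x)
P=lambda l:Rm.apply(l)+s.x[:3]
print('hole',P([1,-64,99]),'pushshut',P([34,-64,84]),'axis',Rm.apply([0,0,1]),'x',Rm.apply([1,0,0]),'captop',P([0,0,119]))
for a in np.arange(0,1.31,.1):
    print(round(a,1),P(np.array([0,52,84])+R.from_euler('z',a).apply([34,-116,0])),'n',Rm.apply(R.from_euler('z',a).apply([1,0,0])))
print(R.from_euler('xyz',observe()['tool_rot']).as_matrix(),observe()['tool_rot'])
```

```text
[606.8  29.  119.7  -0.1] yaw -0.07447291440565763 rms 1.739520747952686
hole [553.6 -31.2 205.9] pushshut [589.5 -33.9 209.4] axis [-0.5  0.   0.9] x [ 0.9 -0.1  0.5] captop [547.5  33.4 222.7]
0.0 [589.5 -33.9 209.4] n [ 0.9 -0.1  0.5]
0.1 [599.7 -30.6 215.1] n [0.9 0.  0.5]
0.2 [609.5 -26.3 220.6] n [0.9 0.1 0.5]
0.3 [619.  -20.8 225.8] n [0.8 0.2 0.5]
0.4 [627.9 -14.3 230.7] n [0.8 0.3 0.5]
0.5 [636.2  -6.8 235.1] n [0.8 0.4 0.4]
0.6 [643.9   1.6 239.2] n [0.8 0.5 0.4]
0.7 [650.8  10.9 242.8] n [0.7 0.6 0.4]
0.8 [656.9  20.8 245.9] n [0.7 0.7 0.3]
0.9 [662.2  31.4 248.4] n [0.6 0.7 0.3]
1.0 [666.4  42.5 250.4] n [0.5 0.8 0.3]
1.1 [669.8  54.1 251.8] n [0.5 0.9 0.2]
1.2 [672.1  65.9 252.6] n [0.4 0.9 0.2]
1.3 [673.3  77.9 252.9] n [0.3 0.9 0.1]
[[ 0.   1.   0.3]
 [-0.   0.3 -1. ]
 [-1.   0.   0. ]] [ 0.7  1.6 -0.6]
```

Call:
apply_moves(
  commands="0.5 0 0 0.8 0; 1 0.5 0.6 0.8 0; 1 0.8 1 0.8 0; 1 0.8 1 0 0; 1 0.8 1 0 0; 1 0.8 1 0 0; 1 0.8 1 0 0; 1 0.8 1 0 0; 1 0.8 1 0 0; 1 0.8 1 0 0",
  grip_force=20,
)

```text
clock: 2.03
position: [353.6, -382.1, 291.6]
tool_rot: [0.379, 1.57, -0.899]
ft_force: [0.0, 0.2, 0.1]
gripper_width: -0.001
```

Call:
apply_moves(
  commands="1 0.8 1 0 0; 1 0.8 1 0 0; 1 0.8 1 0 0; 1 0.8 1 0 0; 1 0.8 1 0 0; 1 0.8 1 0 0; 1 0.8 1 0 0; 1 0.8 1 0 0; 1 0.8 1 0 0; 1 0.8 1 0 0",
)

```text
clock: 2.87
position: [553.7, -132.2, 291.5]
tool_rot: [0.715, 1.57, -0.563]
ft_force: [0.2, -0.9, -0.1]
gripper_width: 0.001
```

Call:
apply_moves(
  commands="1 0.8 0.95 0 0; 1 0.8 0.95 0 0; 1 0.8 0.95 0 0; 1 0.8 0.95 0 0; 1 0.8 0.95 0 0; 1 0.8 0.95 0 0; 1 0.1 0 -0.6 0; 1 0 0 -0.8 0; 1 0 0 -0.7 0; 1 0 0 0 0",
)

```text
clock: 3.7
position: [673.6, 9.0, 234.5]
tool_rot: [-1.783, 1.564, -3.061]
ft_force: [-1.1, -0.3, -0.3]
gripper_width: -0.001
```

Run:
```python
from h import *
c=cam('scene'); im=c['frame'][150:310,200:400]; cv2.imwrite('pics/s1.png',cv2.resize(im,None,fx=4,fy=3.7)[:,:,::-1])
print(lm('scene','gate_push'))
print(lm('top','washbottle_center') if cam('top') else 0, lm('top','gate_push'))
o=observe();print(o['position'],R.from_euler('xyz',o['tool_rot']).as_matrix())
```

```text
[]
[([641.5, 433.5, 90.5], 0.74)] [([501.5, -303.9, 34.3], 0.68), ([646.8, 2.9, 239.9], 0.48), ([575.2, 32.4, 171.9], 0.18)]
[676.1   9.  240.5] [[ 0.   1.   0.3]
 [ 0.   0.3 -1. ]
 [-1.   0.   0. ]]
```

View pics/s1.png

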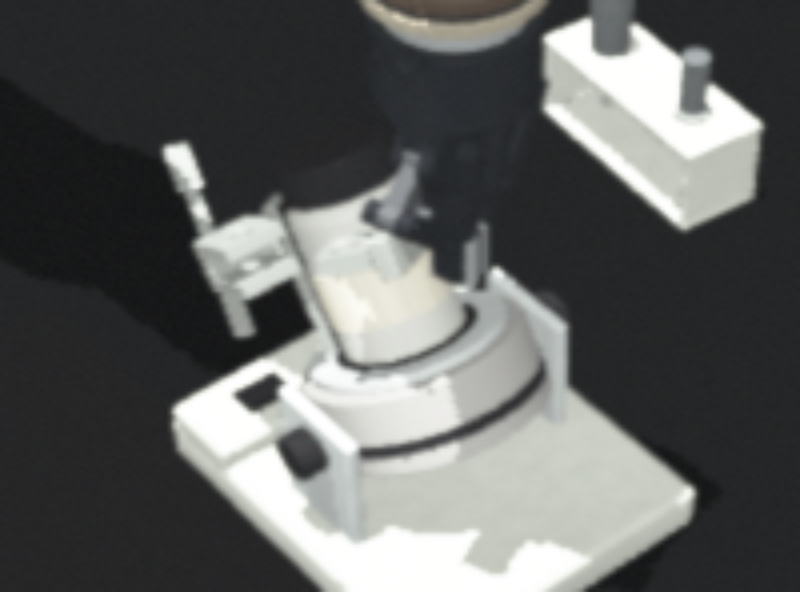

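Call:
apply_moves(
  commands="1 -0.35 -0.15 -0.05 0; 1 -0.35 -0.15 -0.05 0; 1 -0.35 -0.1 0 0; 1 -0.16 -0.16 -0.08 0; 1 -0.16 -0.16 -0.08 0; 1 -0.16 -0.16 -0.1 0; 1 -0.16 -0.16 -0.1 0; 1 0 0 0 0",
)

```text
clock: 4.62
position: [632.3, -18.4, 226.6]
tool_rot: [-1.29, 1.569, -2.569]
ft_force: [0.3, 0.5, -0.1]
gripper_width: -0.003
```

Call:
apply_moves(
  commands="1 -0.19 -0.14 -0.11 0; 1 -0.19 -0.14 -0.11 0; 1 -0.19 -0.12 -0.11 0; 1 -0.19 -0.12 -0.11 0; 1 0 0 0 0",
)

```text
clock: 5.03
position: [612.8, -31.0, 215.5]
tool_rot: [-1.465, 1.569, -2.744]
ft_force: [0.1, 0.3, -0.8]
gripper_width: 0.002
```

Run:
```python
from h import *
c=cam('scene','s2f.png'); im=c['frame'][150:270,220:380]; cv2.imwrite('pics/s2.png',cv2.resize(im,None,fx=5,fy=5,interpolation=2)[:,:,::-1])
print(lm('scene','gate_push'))
cam('top');print(lm('top','gate_push'),observe()['position'],observe()['ft_force'])
```

```text
[([596.8, -32.1, 220.0], 0.87)]
[([602.0, -32.7, 217.1], 0.73), ([457.3, 338.5, 98.2], 0.49)] [614.4 -29.7 216.5] [0.7 0.8 1.2]
```

View pics/s2.png

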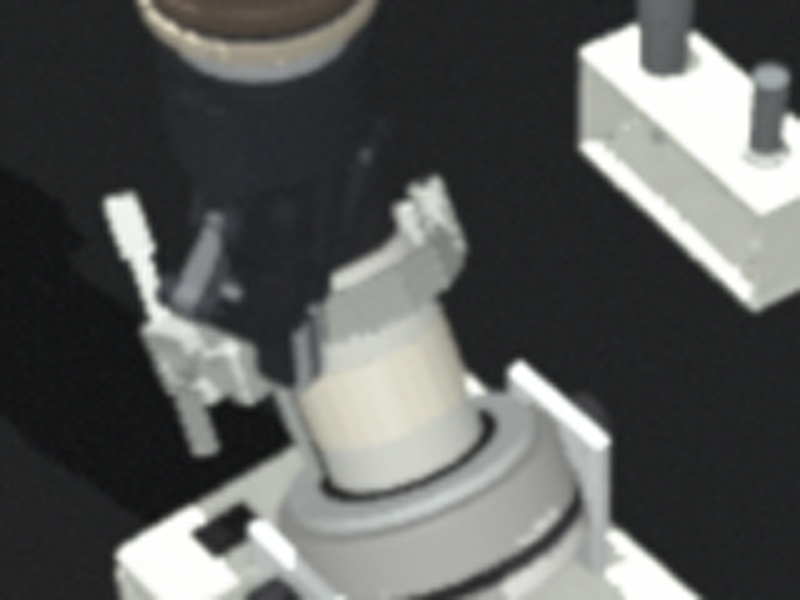

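Call:
apply_moves(
  commands="1 -0.13 -0.06 -0.07 0; 1 -0.13 -0.06 -0.07 0; 1 -0.13 -0.06 -0.07 0; 1 0 0 0 0",
)

```text
clock: 5.57
position: [603.5, -35.0, 210.5]
tool_rot: [-1.473, 1.57, -2.752]
ft_force: [0.8, -1.3, 0.6]
gripper_width: -0.003
```

Call:
apply_moves(
  commands="1 -0.08 0 -0.04 0; 1 0 0 0 0",
)

```text
clock: 5.73
position: [602.1, -34.5, 209.9]
tool_rot: [-1.415, 1.571, -2.693]
ft_force: [0.2, -0.4, -0.5]
gripper_width: -0.001
```

Call:
apply_moves(
  commands="1 -0.08 0 -0.04 0; 1 0 0 0 0",
)

```text
clock: 5.9
position: [600.9, -34.4, 209.4]
tool_rot: [1.253, 1.569, -0.025]
ft_force: [1.9, 0.1, 1.0]
gripper_width: -0.001
```

Call:
apply_moves(
  commands="1 -0.08 0 -0.04 0; 1 0 0 0 0",
)

```text
clock: 6.07
position: [600.5, -34.4, 209.3]
tool_rot: [1.293, 1.565, 0.015]
ft_force: [6.3, -0.5, 1.8]
gripper_width: -0.0
```

Call:
apply_moves(
  commands="1 -0.08 0 -0.04 0; 1 0 0 0 0",
)

```text
clock: 6.23
position: [600.2, -34.4, 209.2]
tool_rot: [1.299, 1.561, 0.021]
ft_force: [10.8, -0.8, 2.9]
gripper_width: 0.002
```

Call:
apply_moves(
  commands="1 -0.06 0 -0.04 0; 1 0 0 0 0",
)

```text
clock: 6.4
position: [600.1, -34.3, 209.1]
tool_rot: [1.3, 1.558, 0.022]
ft_force: [13.3, -0.9, 5.7]
gripper_width: -0.002
```

Call:
apply_moves(
  commands="1 0.4 0 0.2 0; 1 0.8 0 0.6 0; 1 0.5 0 1 0; 1 0 0 1 0; 1 0 0.8 1 -1; 0.6 0 1 0 -1; 0.3 -0.3 1 0 -1; 0.3 -0.4 1 0 -1; 0.3 -0.4 1 0 -0.3; 0.3 -0.4 1 0 0",
)

```text
clock: 7.23
position: [598.9, 111.8, 300.9]
tool_rot: [-1.179, 1.57, -2.834]
ft_force: [1.2, 0.4, 0.2]
gripper_width: 0.69
```

Run:
```python
from h import *
o=observe();M=R.from_euler('xyz',o['tool_rot']).as_matrix();print(o['position'],o['gripper_width'],'jaw heading',np.degrees(np.arctan2(M[1,2],M[0,2])),'tilt',M[:,0])
for n in('scene','top'):
  c=cam(n)
  for t in ['pin','pin_grip','gate_push','pin_hole','jar_center','washbottle_center','cradle','gate_hinge']: print(n,t,lm(n,t))
cv2.imwrite('pics/t3.png',cv2.resize(c['frame'][180:340,150:390],None,fx=3.3,fy=3.3,interpolation=2)[:,:,::-1])
```

```text
[598.9 111.8 300.9] 0.6895769610144 jaw heading -94.8332105603151 tilt [-0. -0. -1.]
scene pin [([541.1, 320.9, 67.9], 0.52)]
scene pin_grip [([539.0, 323.6, 98.3], 0.71), ([576.8, 27.5, 172.7], 0.7), ([538.2, 324.0, 68.0], 0.15)]
scene gate_push [([582.3, -35.0, 209.9], 0.96)]
scene pin_hole [([557.3, -28.9, 202.6], 0.72)]
scene jar_center [([575.8, 33.6, 173.9], 0.86), ([733.2, -177.6, 33.7], 0.77), ([854.9, -53.8, 29.7], 0.59)]
scene washbottle_center [([641.4, 434.1, 89.8], 0.79)]
scene cradle [([641.5, 436.9, 90.6], 0.47)]
scene gate_hinge [([568.7, 84.0, 193.5], 0.75)]
top pin [([536.0, 321.2, 70.6], 0.58)]
top pin_grip [([537.6, 323.0, 100.4], 0.57), ([458.0, 337.8, 99.9], 0.48)]
top gate_push [([587.7, -33.6, 210.3], 0.89), ([554.4, -30.7, 205.9], 0.71)]
top pin_hole [([554.5, -31.6, 206.1], 0.96), ([497.7, 329.0, 0.0], 0.5)]
top jar_center [([731.6, -180.9, 31.2], 0.84), ([855.0, -52.2, 34.6], 0.7), ([732.8, -332.3, 63.0], 0.31)]
top washbottle_center [([640.0, 435.1, 91.5], 0.66), ([531.8, 323.3, 97.8], 0.23)]
top cradle [([605.1, 28.1, 120.8], 0.8)]
top gate_hinge [([577.4, 32.0, 172.4], 0.42)]
```

View pics/t3.png

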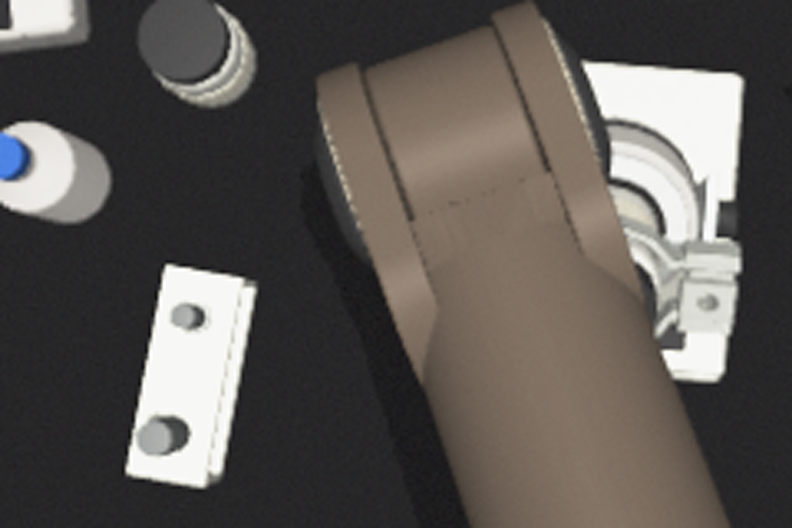

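Call:
apply_moves(
  commands="0.35 -0.25 1 0 0; 0.35 -0.25 1 0 0; 0.35 -0.25 1 0 0; 0.35 -0.25 1 0 0; 0.35 -0.3 1 0 0; 0.35 -0.3 1 0 0; 0.35 -0.3 1 0 0; 0.35 -0.3 1 0 0; 0.35 -0.25 0.44 -0.3 0; 0.35 0 0 0 0",
)

```text
clock: 8.97
position: [535.9, 324.9, 292.0]
tool_rot: [-1.751, 1.568, 2.885]
ft_force: [-0.6, -0.6, -0.2]
gripper_width: 0.653
```

Call:
apply_moves(
  commands="0.35 0 0 -0.8 0; 0.35 0 0 -1 0; 0.35 0 0 -1 0; 0.35 0 0 -1 0; 0.35 0 0 -1 0; 0.35 0 0 -0.5 0; 0.35 0 0 0 0",
)

```text
clock: 9.55
position: [537.8, 318.8, 157.7]
tool_rot: [-0.787, 1.565, -2.442]
ft_force: [-0.7, -0.6, -0.9]
gripper_width: 0.65
```

Run:
```python
from h import *
o=observe();M=R.from_euler('xyz',o['tool_rot']).as_matrix();print(o['position'],o['gripper_width'],np.degrees(np.arctan2(M[1,2],M[0,2])),o['ft_force'])
c=cam('scene');print(proj(c,[[537.6,322.7,98],o['position']]))
cv2.imwrite('pics/s4.png',cv2.resize(c['frame'][100:220,290:450],None,fx=5,fy=5,interpolation=2)[:,:,::-1])
```

```text
[537.8 318.8 157.7] 0.6499948913544474 -94.80665595741432 [-0.7 -0.6 -0.9]
[[373.2 170.9]
 [373.5 152.2]]
```

View pics/s4.png

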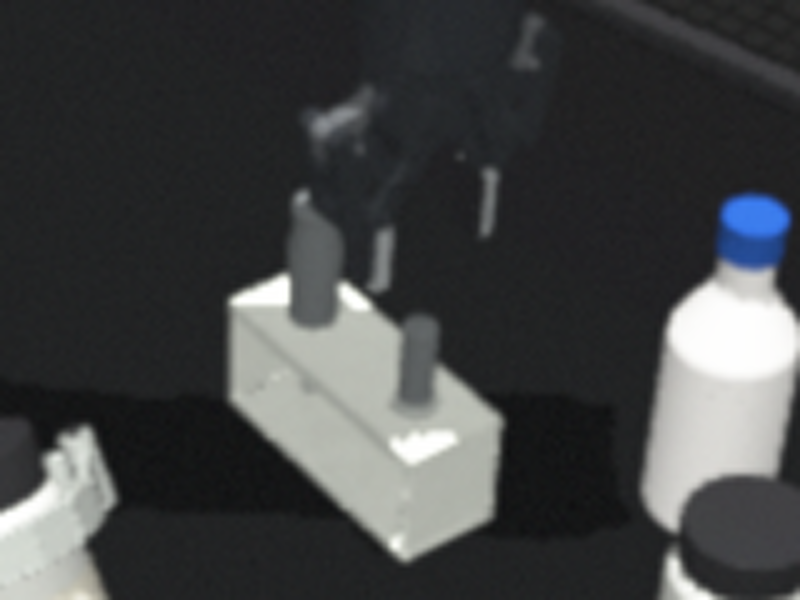

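Call:
apply_moves(
  commands="0.35 0 0.1 -0.8 0; 0.35 0 0 -0.8 0; 0.35 0 0 -0.8 0; 0.35 0 0 -0.2 0; 0.35 0 0 0 0; 0.35 0 0 0 0",
)

```text
clock: 10.1
position: [539.5, 324.5, 97.7]
tool_rot: [2.179, 1.569, 0.525]
ft_force: [-0.3, 0.4, -0.5]
gripper_width: 0.653
```

Call:
apply_moves(
  commands="0.7 0 0 0 0; 1 0 0 0 0; 1 0 0 0 0; 1 0 0 0 0; 1 0 0 0 0; 1 0 0 0 0",
  grip_force=25,
)

```text
clock: 10.6
position: [539.2, 324.3, 97.2]
tool_rot: [2.034, 1.569, 0.381]
ft_force: [-1.3, -2.2, 6.1]
gripper_width: 0.202
```

Call:
apply_moves(
  commands="0.5 0 0 0 0; 0.5 0 0 0 0; 0.5 0 0 -0.3 0; 0.5 0 0 0 0; 1 0 0 0 0; 1 0 0 0 0; 1 0 0 0 0; 1 0 0 0 0; 1 0 0 0 0",
  grip_force=25,
)

```text
clock: 11.35
position: [538.6, 323.9, 88.4]
tool_rot: [-0.668, 1.57, -2.321]
ft_force: [0.1, -0.5, -1.5]
gripper_width: 0.199
```

Call:
apply_moves(
  commands="1 0 0 0.5 0; 1 0 0 0.5 0; 1 0 0 0.44 0; 1 0 0 0 0; 1 -0.2 0.015 0 0; 1 -0.2 0.015 0 0; 1 0 0 0 0",
  grip_force=20,
)

```text
clock: 11.93
position: [528.4, 324.7, 125.0]
tool_rot: [1.49, 1.569, -0.163]
ft_force: [3.2, -1.8, 3.5]
gripper_width: 0.199
```

Call:
apply_moves(
  commands="1 -0.2 0.015 0 0; 1 -0.2 0.015 -0.02 0; 1 -0.2 0.015 -0.03 0; 1 -0.2 0.015 -0.04 0; 1 -0.2 0.015 -0.05 0; 1 0 0 0 0",
)

```text
clock: 12.43
position: [502.0, 326.9, 120.6]
tool_rot: [-1.056, 1.569, -2.708]
ft_force: [0.5, -1.7, 1.3]
gripper_width: 0.198
```

Call:
apply_moves(
  commands="1 -0.2 0.015 -0.06 0; 1 -0.1 0.01 -0.04 0; 1 0 0 0 0",
)

```text
clock: 12.68
position: [495.2, 327.5, 118.3]
tool_rot: [-1.245, 1.57, -2.897]
ft_force: [2.3, -0.9, 0.4]
gripper_width: 0.197
```

Call:
apply_moves(
  commands="1 0 0 0 0; 1 0 0 0.3 0; 1 0 0 0.6 0; 1 0 0 0.8 0; 1 0 0 0.8 0; 1 0 0 0.8 0; 1 0 0 0.8 0; 1 0 0 0 0; 1 0 0 0 0",
  grip_force=50,
)

```text
clock: 13.43
position: [496.0, 328.1, 222.2]
tool_rot: [2.572, 1.569, 0.919]
ft_force: [0.8, 0.3, -0.6]
gripper_width: 0.19
```

Run:
```python
from h import *
o=observe();M=R.from_euler('xyz',o['tool_rot']).as_matrix();print(o['position'],o['gripper_width'],np.degrees(np.arctan2(M[1,2],M[0,2])),o['ft_force'])
for n in('scene','top'):
  c=cam(n)
  for t in('pin','pin_grip'): print(n,t,lm(n,t))
  if n=='scene':
    g=o['position']+[0,0,19]; print(proj(c,g))
    cv2.imwrite('pics/s5.png',cv2.resize(c['frame'][80:200,280:440],None,fx=5,fy=5,interpolation=2)[:,:,::-1])
```

```text
[496.  328.1 222.2] 0.19015220326753385 -94.69842670284058 [ 0.8  0.3 -0.6]
scene pin [([518.2, 326.4, 205.9], 0.59)]
scene pin_grip [([505.0, 327.3, 235.0], 0.72)]
[[365.1 113.3]]
top pin [([515.3, 324.5, 210.7], 0.66)]
top pin_grip [([569.8, 84.5, 190.7], 0.51), ([604.8, 30.8, 120.2], 0.49), ([499.7, 330.3, 230.0], 0.39)]
```

View pics/s5.png

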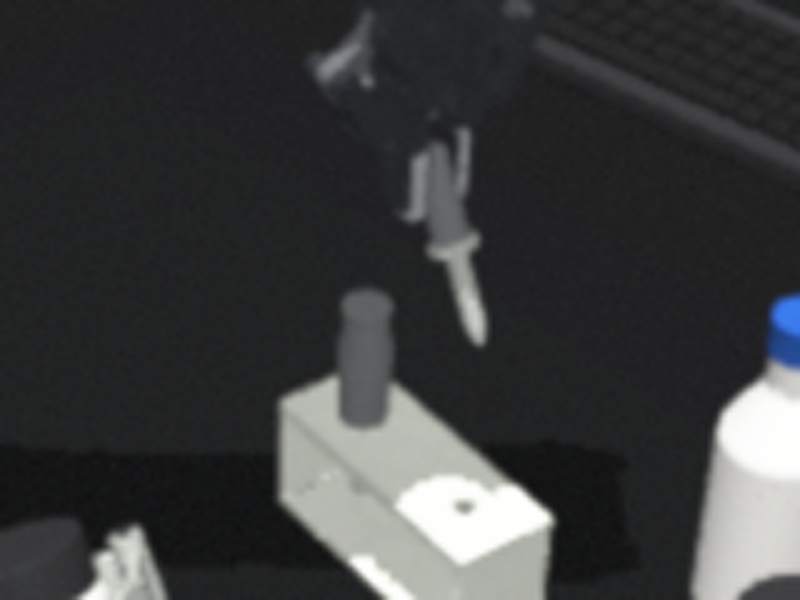

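Run:
```python
from h import *
c=cam('scene');g=observe()['position']+[0,0,19]
for th in(26,28,30,32,34,36):
  t=np.radians(th);u=np.array([-np.sin(t)*.997,np.sin(t)*.075,np.cos(t)])
  print(th,proj(c,[g-39*u,g-85*u]).round(1).tolist())
cam('top');
for n in('scene','top'):
  for t in('pin_hole','gate_push'):print(n,lm(n,t))
```

```text
26 [[368.9, 130.2], [373.8, 148.5]]
28 [[369.3, 130.2], [374.6, 148.6]]
30 [[369.6, 130.2], [375.3, 148.7]]
32 [[370.0, 130.2], [376.1, 148.7]]
34 [[370.3, 130.2], [376.9, 148.7]]
36 [[370.7, 130.1], [377.6, 148.6]]
scene [([555.8, -33.0, 205.3], 0.8), ([454.4, 334.2, 105.3], 0.51)]
scene [([585.1, -33.8, 213.4], 0.77)]
top [([553.3, -29.8, 204.4], 0.81)]
top [([589.6, -31.3, 209.5], 0.62)]
```

Call:
apply_moves(
  commands="1 0 0 0.8 0; 1 0 -0.3 0.9 0; 1 0 -0.6 0.9 0; 1 0 -0.8 0.9 0; 1 0 -0.9 0.6 0; 1 0 -0.9 0 0; 1 0 -0.9 0 0; 1 0 -0.9 0 0; 1 0 -0.9 0 0; 1 0 -0.9 0 0",
)

```text
clock: 14.87
position: [496.0, 148.8, 323.7]
tool_rot: [1.733, 1.57, 0.08]
ft_force: [0.9, 0.1, -0.3]
gripper_width: 0.192
```

Call:
apply_moves(
  commands="1 0 -0.9 0 0; 1 0 -0.9 0 0; 1 0 -0.9 0 0; 1 0.1 -0.9 0 0; 1 0.1 -0.9 0 0; 1 0.1 -0.9 0 0; 1 0 -0.9 0 0; 1 0 -0.6 0 0; 1 0 -0.2 0 0; 1 0 0 0 0",
)

```text
clock: 15.7
position: [503.5, -28.8, 323.5]
tool_rot: [-0.011, 1.571, -1.667]
ft_force: [-0.8, -0.2, -1.0]
gripper_width: 0.194
```

Call:
apply_moves(
  commands="1 0 0 -0.6 0; 1 0 0 -0.8 0; 1 0 0 -0.6 0; 1 0 0 0 0; 1 0 0 0 0",
)

```text
clock: 16.12
position: [503.4, -26.3, 273.4]
tool_rot: [-1.906, 1.569, 2.726]
ft_force: [0.5, -0.8, -1.0]
gripper_width: 0.196
```

Run:
```python
from h import *
o=observe();print(o['position'],o['ft_force'])
g=o['position']+[0,0,19];h=np.array([554.5,-31,205.5])
t=np.radians(31.5);u=np.array([-np.sin(t)*.997,np.sin(t)*.075,np.cos(t)])
v=[]
for n in('scene','top'):
  c=cam(n);print(n,lm(n,'pin_hole'),lm(n,'pin'))
  P=proj(c,[h,g-39*u,g-85*u]);print(P)
  x,y=P[0].astype(int); y=min(max(y,40),439)
  v.append(cv2.resize(c['frame'][y-40:y+40,x-26:x+26],None,fx=7.5,fy=7.5,interpolation=2));print(n,'crop origin',x-26,y-40)
cv2.imwrite('pics/s6.png',np.hstack(v)[:,:,::-1])
```

```text
[503.4 -26.3 273.4] [ 0.5 -0.8 -1. ]
scene [([558.1, -32.7, 208.0], 0.74)] [([525.0, -26.0, 258.8], 0.67), ([584.7, -35.3, 212.2], 0.21)]
[[260.  213.6]
 [249.1 185.3]
 [257.8 206.3]]
scene crop origin 233 173
top [([555.1, -32.5, 203.4], 0.94)] []
[[363.5 271.7]
 [364.3 286.4]
 [363.5 274.8]]
top crop origin 337 231
```

View pics/s6.png

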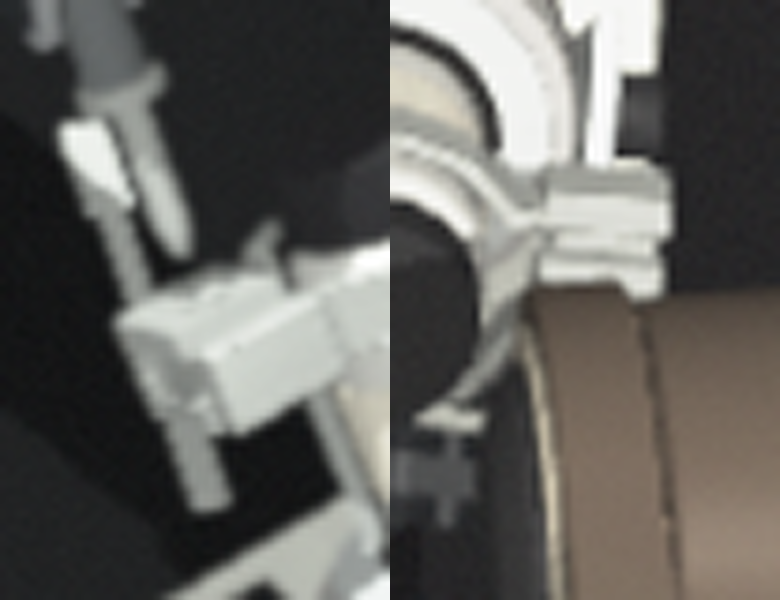

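Call:
apply_moves(
  commands="1 0.1 -0.03 -0.17 0; 1 0.1 -0.02 -0.17 0; 1 0.1 -0.01 -0.17 0; 1 0.1 -0.01 -0.17 0; 1 0 0 0 0",
)

```text
clock: 16.83
position: [513.6, -29.5, 255.3]
tool_rot: [-1.606, 1.569, 3.023]
ft_force: [-1.4, 0.4, -0.7]
gripper_width: 0.191
```

Run:
```python
from h import *
o=observe();print(o['position'],o['ft_force'])
c=cam('scene');print(lm('scene','pin'))
cv2.imwrite('pics/s7.png',cv2.resize(c['frame'][173:253,220:320],None,fx=7.5,fy=7.5,interpolation=2)[:,:,::-1])
```

```text
[513.6 -29.5 255.3] [-1.4  0.4 -0.7]
[([535.6, -29.5, 236.7], 0.55)]
```

View pics/s7.png

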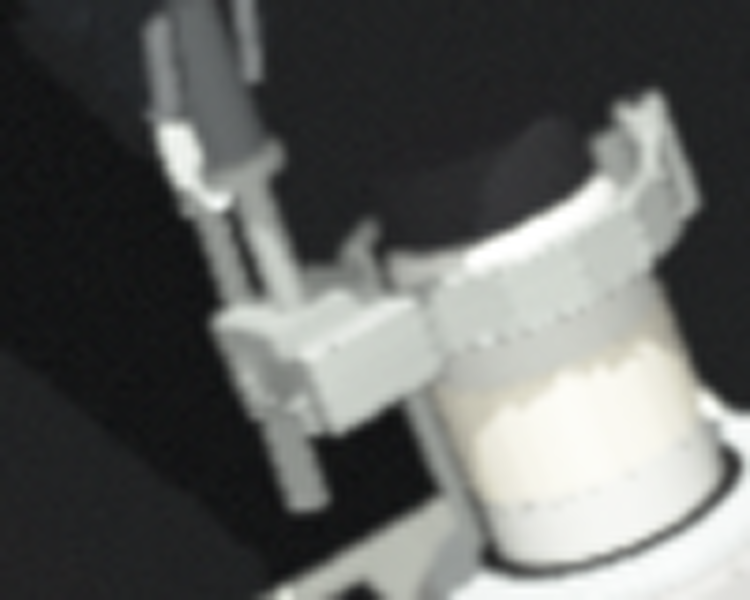

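Call:
apply_moves(
  commands="1 0.1 -0.01 -0.17 0; 1 0.1 -0.01 -0.17 0; 1 0 0 0 0",
)

```text
clock: 17.18
position: [518.8, -29.7, 247.2]
tool_rot: [-1.974, 1.57, 2.656]
ft_force: [0.2, 1.1, -1.4]
gripper_width: 0.189
```

Call:
apply_moves(
  commands="1 0.1 -0.01 -0.17 0; 1 0.1 -0.01 -0.17 0; 1 0 0 0 0",
)

```text
clock: 17.43
position: [523.7, -30.2, 238.5]
tool_rot: [-1.811, 1.57, 2.819]
ft_force: [-0.2, 1.0, -2.7]
gripper_width: 0.191
```

Call:
apply_moves(
  commands="1 0.1 -0.01 -0.17 0; 1 0.1 -0.01 -0.17 0; 1 0 0 0 0",
)

```text
clock: 17.68
position: [528.7, -30.5, 230.0]
tool_rot: [-2.047, 1.57, 2.584]
ft_force: [-0.5, 3.1, -2.0]
gripper_width: 0.193
```

Call:
apply_moves(
  commands="1 0.1 0 -0.17 0; 1 0.06 0 -0.1 0; 1 0 0 0 0",
)

```text
clock: 17.93
position: [532.5, -30.7, 223.5]
tool_rot: [-1.681, 1.57, 2.949]
ft_force: [-0.8, 3.7, -3.3]
gripper_width: 0.193
```

Call:
apply_moves(
  commands="1 0.04 0.04 -0.07 0; 1 0 0 0 0",
)

```text
clock: 18.1
position: [533.0, -30.4, 222.8]
tool_rot: [-0.867, 1.569, -2.521]
ft_force: [-5.2, 1.5, 3.7]
gripper_width: 0.192
```

Call:
apply_moves(
  commands="1 0.04 0 -0.07 0; 1 0 0 0 0",
)

```text
clock: 18.27
position: [533.0, -30.4, 222.5]
tool_rot: [-1.029, 1.568, -2.683]
ft_force: [-15.2, 1.4, 17.1]
gripper_width: 0.194
```

Call:
apply_moves(
  commands="1 0.04 0 -0.07 0; 1 0 0 0 0",
)

```text
clock: 18.43
position: [533.0, -30.4, 222.3]
tool_rot: [-1.062, 1.567, -2.716]
ft_force: [-24.7, 1.6, 33.4]
gripper_width: 0.193
```

Run:
```python
from h import *
c=cam('scene');print(lm('scene','pin'),lm('scene','jar_center'),lm('scene','gate_push'))
cv2.imwrite('pics/s8.png',cv2.resize(c['frame'][178:248,220:310],None,fx=8.5,fy=8.5,interpolation=2)[:,:,::-1])
```

```text
[([556.5, -32.1, 207.9], 0.68)] [([733.2, -181.2, 35.3], 0.8), ([575.7, 31.4, 174.7], 0.77), ([857.0, -52.2, 32.3], 0.62)] [([578.4, 31.3, 171.5], 0.39), ([605.2, 32.0, 118.1], 0.23)]
```

View pics/s8.png

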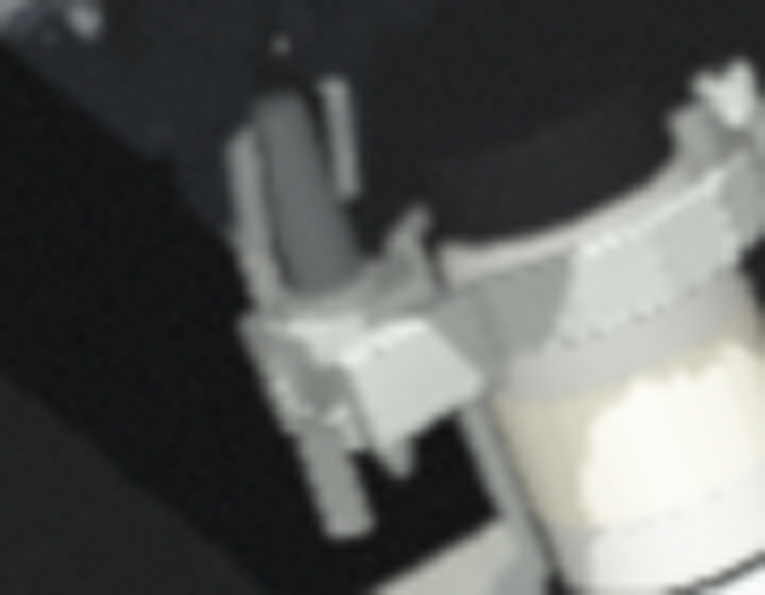

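Call:
apply_moves(
  commands="1 -0.06 0 0.1 0; 1 0 0 0 0; 0.72 0 0 0 0; 0.72 0 0 0 0; 0.72 0 0 0 0; 0.72 0 0 0 0",
)

```text
clock: 19.13
position: [534.6, -30.4, 221.6]
tool_rot: [1.123, 1.57, -0.53]
ft_force: [-0.1, 0.2, 0.9]
gripper_width: 0.281
```

Call:
apply_moves(
  commands="0.72 0 0 0.2 0; 0.72 0 0 0.4 0; 0.72 0 0 0.6 0; 0.72 0 0 0.8 0; 0.72 0 0 1 0; 0.72 -0.5 0 1 0; 0.72 -1 -0.8 0.5 0; 0.72 -1 -0.8 0 0; 0.72 -1 -0.8 0 0; 0.72 -1 -0.8 0 0",
)

```text
clock: 19.97
position: [420.7, -110.6, 335.3]
tool_rot: [1.456, 1.569, -0.197]
ft_force: [-0.1, -0.2, 0.4]
gripper_width: 0.281
```

Call:
apply_moves(
  commands="0.72 -0.5 -1 0 0; 0.72 0 -1 0 0; 0.72 0 -1 0 0; 0.72 0 -1 0 0; 0.72 0 -1 0 0; 0.72 0 -1 0 0; 0.72 0 -1 0 0; 0.72 0 0 0 0",
)

```text
clock: 20.63
position: [408.1, -289.9, 334.8]
tool_rot: [0.192, 1.568, -1.467]
ft_force: [-0.7, 0.9, -0.7]
gripper_width: 0.28
```

Run:
```python
from h import *
print(observe()['position'])
v=[]
for n,b in(('scene',(178,220)),('top',(225,320))):
  c=cam(n)
  for t in ('pin','pin_grip','pin_hole','gate_push','jar_center','driver_center'): print(n,t,lm(n,t))
  v.append(cv2.resize(c['frame'][b[0]:b[0]+75,b[1]:b[1]+65],None,fx=6,fy=6,interpolation=2))
cv2.imwrite('pics/s9.png',np.hstack(v)[:,:,::-1])
```

```text
[ 408.1 -289.9  334.8]
scene pin [([554.4, -30.7, 202.9], 0.7)]
scene pin_grip [([536.5, -32.8, 231.4], 0.76), ([456.3, 331.6, 103.4], 0.17)]
scene pin_hole [([555.6, -30.1, 207.6], 0.63)]
scene gate_push [([587.4, -32.8, 212.9], 0.79)]
scene jar_center [([851.2, -52.3, 28.4], 0.88), ([576.3, 31.4, 172.6], 0.79), ([733.4, -178.8, 33.8], 0.76)]
scene driver_center [([457.0, 331.6, 104.7], 0.77), ([585.5, -35.3, 211.7], 0.4)]
top pin [([549.6, -32.7, 208.0], 0.61), ([588.6, -33.5, 209.6], 0.53), ([500.3, 330.1, -2.9], 0.27)]
top pin_grip [([498.5, -303.0, 34.9], 0.61), ([532.0, -29.1, 231.3], 0.51)]
top pin_hole [([554.3, -31.6, 207.9], 0.76)]
top gate_push [([587.7, -32.9, 209.2], 0.56)]
top jar_center [([733.7, -182.3, 31.1], 0.94), ([575.4, 33.1, 172.8], 0.92), ([855.4, -51.0, 33.0], 0.89)]
top driver_center [([457.0, 338.3, 99.1], 0.7), ([604.2, 30.5, 118.8], 0.21)]
```

View pics/s9.png

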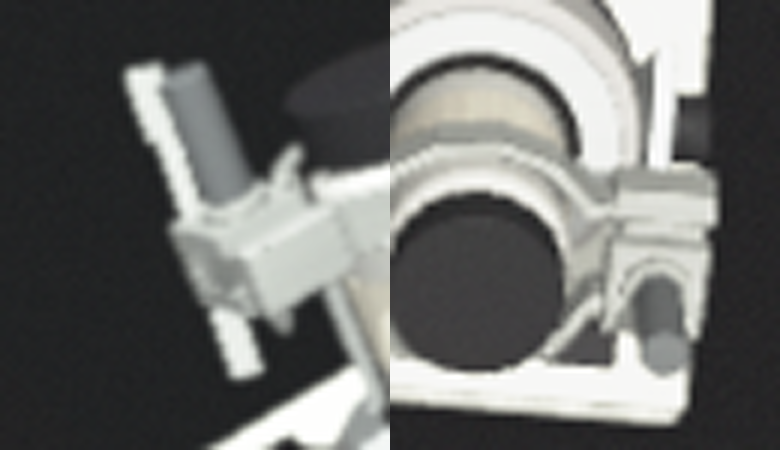

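The pictures show the pin seated with its shoulder flat on the upper cheek and its nose out below. The gate is shut, the jar is seated, and the arm is clear of everything.

```bash
python3 -c "
from bench import robot; print(robot.job_done())"
```

```text
the job is handed in; nothing more can be done
None
```

The gate is shut around the jar and the retaining pin is home in the clevis. I let go of it and handed the job in at about 21 s on the robot's clock.

- **Gate:** I pushed it shut with the closed fingers until it came up hard on its stop, at about 13 N.
- **Pin:** I lifted it and tilted it about 31° in the grip by levering its nose against the rack hole. I then pushed it along the hole's axis until it stopped firmly. It stopped about 2 mm short of my position estimate, which is within the measuring error. I let go and backed away with no force on the tool.

**Last checks:**
- **Pin seating:** both cameras show the shoulder on the upper cheek. The scene camera also shows the nose out below the lower one.
- **Pin position:** the two cameras put the pin at (554, -31, 203) and (550, -33, 208), against the hole at about (555, -31, 206). That is within the networks' scatter of about 5 mm.
- **Gate:** its push face read within about 4 mm of where it should be when shut.
- **Left alone:** the jar in the mixer, the other two jars and the nut driver read where they were. I did not measure the vials, beaker, wash bottle and spatula again at the end.
- **Disagreements:** a few detections were plainly of other objects, such as one top-view "pin_grip" at (498, -303, 35). I disregarded those.

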